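# Fit the idler roller and hold the belt tensioner back

## Robot

A 6-joint arm with a two-finger parallel gripper is mounted at the origin on the work surface. World frame = base frame: x ahead of the robot, y to its left, z up, the work surface at z = 0. Lengths are in m, angles in rad, forces in N, time in s.
With the tool pointing down it reaches from about 0.275 to 0.725 m from the base axis. Payload 5.6 kg.
Tool frame: the origin (TCP) lies midway between the tips of the shut fingers; the grasp point (between the pads) lies 19 mm behind it; z points along the fingers, y is the line along which they close (so a half turn about z gives the same grasp; the last joint's range is limited). The gripper opens to 85 mm and grips with 20 to 120 N. Pads are 22 mm wide; open, the fingers measure 114 mm over their backs; the gripper's body (76 mm by 85 mm) begins 54 mm behind the grasp point. The pads swing forward as they close: fully open they stand 13 mm farther back than shut.
Start: joints at [1.593, 0.255, 0.108, 0, -1.424, -0.285], TCP at [0.143, 0.531, 0.231] pointing down, gripper open.
Joint ranges: [-2.95, 2.95], [-1.21, 1.97], [-1.09, 1.5], [-2.87, 1.71], [-2.94, -0.07], [-3.05, 3.05]. Speed limits (rad/s): [2.57, 2.57, 3.14, 3.14, 3.14, 3.14].

## Interface

Orientations are given as [roll, pitch, yaw] about the fixed x, y, z axes, in that order (R = Rz(yaw) Ry(pitch) Rx(roll)).
In Python, from workcell import env gives the robot as it stands.
- The arm moves only by the tool arm_command, never from a script. Its argument "steps" is text: rows parted by semicolons, each of 6 numbers parted by spaces: the shift along the world's x, y, z in cm, then the turn, a rotation vector about the world's x, y, z in degrees. In form: x y z ax ay az; .... A call has 1 to 10 rows; each row is the pose to reach, as a shift and turn from the pose commanded when the call began; what a row does not reach only later rows make up. A row lasts 1/10 s, in which the tool goes at most 50 mm and 8.59 degrees, less where a joint would pass 70% of its speed; a pose out of reach is approached as far as the arm can. A call with a gripper value outside its range is refused whole. "fingers" is the finger opening in cm, from 0 to 8.54, set as the call begins (left out, the last holds). The fingers move at their own pace and stop on an object; the grip force is fixed at half the most. Time passes only in rows, so rows that repeat a pose let the fingers close. It gives the time, the measured TCP pose, the force, the opening and the grip force at its end, in the units of the state.
- env.observe(): the state, without advancing time (a new reading comes with each control period).
- env.capture(name): name is "scene" or "top" or "wrist"; returns the picture (420x560x3 uint8, red, green, blue); there is no depth.
- env.get_calibration(name): a dict with "K" (3x3 intrinsics, pixels), "pose" (4x4, takes a point from camera to world coordinates). Camera axes: x right, y down, z forward; pixel columns grow to the right and rows downward; lengths in m; the calibration is good to about 2 mm. A picture is of the moment at which its call begins: read the wrist's pose just before it. get_calibration takes no time and is no camera call; for the wrist camera it gives the pose at the moment of the call.
- env.hand_in(): hands the job in; it is judged then, once.
Trained networks look in the newest picture that a camera, given by its name, has taken for a name from the list of things; names that differ only in an ending like _2 or _b are one class to them, and where a whole thing is asked for, a point or a joint stands for the part that bears it (a point fixed in the world has none). Each returns a list of dicts, best first, with "p" (0 to 1); they miss things now and then, are a little off and sometimes report something else, mostly with a low value. They report only what shows in the picture. A call takes as long as a camera call. They do not tell look-alikes from the thing itself.
- env.spot_in(name, camera): "point" ([x, y, z] in m, in world coordinates, good to about 4 mm: the middle of the surface that is visible of it).
- env.trace(name, camera): "pixels" (420x560 bool, what is visible of it).
- env.mark_of(name, camera): "point" ([x, y, z] in m, in world coordinates, good to about 4 mm: a listed point, or the origin of a listed thing).
The state is a dict: "time_s": time; "qpos": joint angles; "dq": joint speeds; "joint_torque": joint torques, N m; "ee_pos": TCP position; "eef_rot": TCP orientation; "wrist_force": force on the tool from outside, world axes, zero at the start; "torque": the same for the moment, N m; "width": opening from 0.0 (shut) to 1.0 (fully open); "gripper_force": force on a finger pad.
Only numpy, scipy, OpenCV 4.12 (cv2) and the standard library are available. Lean on these libraries where they do the work, as an engineer would, in place of code of your own. Each camera call takes 0.05 s, during which the arm holds its last target. There are 200 camera calls.

## Task

The bowl-polishing turntable is about to get its drive belt. Push the new white idler roller all the way home over the upright pin on the yellow tensioner arm, then swing that arm round against its spring until it is hard against its red stop, and finish there still holding it, roller seated, so that the belt can be slipped on: do not let go. Leave the old dark roller, the paste tin and the brass bowl where they stand.

Things in the scene. Friction and masses are not known exactly. Their poses are not given: they have to be found in the camera images.
- turntable: fixed machine: green angle-iron stand 220 x 370 mm (x, y; middle at x +10 mm), grey deck 125 mm above the bench. Origin on the bench, z up, x away from the robot, turned 0.25 rad at most. On it (x, y, mm): motor pulley, radius 30, at (50, 120); spindle pulley, radius 60, at (50, -100), both up to 201 high; over the latter a wooden cup, radius 38, to 221; arm's pivot at (-25, 115)
- tensioner (a joint): yellow arm, bar 26 wide, 8 mm thick, top 155 mm above the bench, upright pivot. 0 = at rest, the pin between the pulleys (28, 30 mm in the machine's frame); grows clockwise seen from above, the pin moving towards the robot's side; 0.87 rad = on the red stop post (pin at -56, 20). Its spring always pushes back: 5 N at the pin at rest, 12 N at the stop; let go, it flies back
- pin_seat (a point): on the axis of the arm's upright steel pin, at the 24 mm wide shoulder the roller must sit on, 159 mm above the bench. The pin is 14 mm thick and rises 48 mm from here (top 207 mm above the bench), the last 7 mm tapering to 7 mm thick. Moves with the arm; x axis along the arm, from pivot to pin; at rest this points 1.014 rad clockwise of the machine's x axis
- pivot (a point): point on the arm's upright pivot axis, 100 mm from pin_seat at the same height. The hub there is 40 mm across, with a bolt up to 170 mm above the bench
- roller: new idler roller, loose: white plastic with steel hub, diameter 50 mm, height 40 mm, through bore 17 mm, about 0.11 kg, standing on end on the bench right of the machine. Origin on its axis at its lower end, z up along the axis. Either end may go down. On the pin it turns freely, so the arm can be swung by the gripped roller
- old_roller: the worn roller taken off: the same shape and size as the new one but dark brown, standing on the bench; leave it
- paste_tin: green tin of polishing paste with a dark lid, diameter 60 mm, height 42 mm; leave it. Origin under its middle. The tin and the two rollers stand in three places, which vary
- bowl: small brass bowl, 112 mm across, 50 mm high, at the far right of the bench; leave it. Origin under its middle
Mind the look-alikes: they are no part of the job. What is meant by the roller is not pink, and is the larger of those in its own colour.

How it is judged:
On the way, in this order (a step that is already met when the one before it is completed fails the run):
1. the new roller is fully home on the pin (horizontal distance between roller and pin_seat below 0.005 m and z of roller in the frame of pin_seat between -0.004 and 0.004 m and angle between the z axis of roller and the z axis of pin_seat, either way round below 0.15 rad), for 0.1 s.
2. the tensioner arm is wound back to its stop (value of joint tensioner above 0.82 rad), for 0.3 s.
At the end, for the whole second after the job is handed in: through the last second the robot's fingers still hold the tensioner (by its roller or its arm, over 2 N), the arm is within 0.05 rad of its stop at 0.87 rad, and the new roller sits on the pin: lower end within 4 mm of the shoulder, axis within 5 mm of the pin's and within 0.15 rad of parallel (all of step 1 and value of joint tensioner above 0.82 rad and (contact force between the fingers and roller above 2 N or contact force between the fingers and turntable above 2 N)); the arm keeps its last pose, push and grip.
It fails at once if the old roller is moved more than 30 mm (distance of old_roller from where it was at the start of the episode above 0.03 m).
It fails at once if the paste tin is moved more than 30 mm (distance of paste_tin from where it was at the start of the episode above 0.03 m).
It fails at once if the bowl is moved more than 30 mm (distance of bowl from where it was at the start of the episode above 0.03 m).
It also fails if it takes over 45 s, if anything falls off the work surface, if the arm or the gripper's body presses on something with over 40 N, if the wrist force passes 120 N, or if a joint passes its speed limit or range.

## Working session

There is one attempt and no reset: what is moved stays moved. The work goes in short steps, Python scripts to look and compute and a tool call to move; the robot and the scene stay as the last step left them, time stands still between calls to the robot, and variables do not carry over. Pictures are saved under pics/ and viewed, at most 10 in all, crops included, and the job is handed in when it is done.

Besides the shell and the picture viewer there is one more tool, called by a JSON object that holds its "op" and its "data", one argument or row to a line. arm_command: Moves the arm, as the interface text tells. Its arguments: {"type":"object","properties":{"steps":{"type":"string"},"fingers":{"type":"number"}},"required":["steps"]}

```bash
mkdir -p pics; cat > h.py <<'E'
from workcell import env
import numpy as np, cv2
def save(cam,name):
    im=env.capture(cam); cv2.imwrite(f'pics/{name}.png',im[:,:,::-1]); return im
def nets(cam,names,f='mark_of'):
    for n in names:
        for d in getattr(env,f)(n,cam)[:4]: print(cam,f,n,np.round(d['point'],4),round(d['p'],2))
def ray(cam,u,v,z):
    c=env.get_calibration(cam);K=np.array(c['K']);T=np.array(c['pose'])
    d=T[:3,:3]@np.linalg.inv(K)@[u,v,1]; o=T[:3,3]; return o+d*(z-o[2])/d[2]
def proj(cam,p):
    c=env.get_calibration(cam);K=np.array(c['K']);T=np.array(c['pose'])
    q=K@(T[:3,:3].T@(np.array(p)-T[:3,3])); return q[:2]/q[2]
E
python3 - <<'E'
from h import *
a=save('top','top1');b=save('scene','scene1')
N=['turntable','pin_seat','pivot','roller','old_roller','paste_tin','bowl']
nets('top',N);nets('scene',N)
for c in('top','scene'):print(np.round(env.get_calibration(c)['pose'],3).tolist())
cv2.imwrite('pics/both.png',cv2.resize(np.vstack([a,b])[:,:,::-1],(448,600*1)) )
E
```

```text
top mark_of turntable [ 0.5287  0.1114 -0.0011] 0.82
top mark_of pin_seat [0.5613 0.138  0.1589] 0.66
top mark_of pivot [0.5281 0.2306 0.1629] 0.65
top mark_of roller [ 0.3692 -0.3453  0.0004] 0.75
top mark_of roller [ 0.4566 -0.4116 -0.0036] 0.56
top mark_of roller [ 0.3723 -0.4763  0.001 ] 0.46
top mark_of old_roller [ 0.5687 -0.2821  0.0011] 0.9
top mark_of old_roller [ 0.662  -0.4249 -0.0028] 0.61
top mark_of paste_tin [ 0.4448 -0.2505  0.0027] 0.56
top mark_of bowl [ 6.638e-01 -4.262e-01  6.000e-04] 0.74
scene mark_of turntable [ 0.5256  0.1145 -0.0018] 0.76
scene mark_of turntable [ 0.4461 -0.2516  0.0018] 0.27
scene mark_of pin_seat [0.5641 0.1413 0.1581] 0.64
scene mark_of pivot [0.524  0.2314 0.1561] 0.9
scene mark_of pivot [ 0.6624 -0.4289  0.0028] 0.34
scene mark_of roller [ 0.3708 -0.3476  0.0031] 0.73
scene mark_of roller [ 0.3746 -0.4739  0.0038] 0.57
scene mark_of roller [ 0.4598 -0.4144 -0.0027] 0.56
scene mark_of roller [0.5615 0.1433 0.1612] 0.25
scene mark_of old_roller [ 0.5717 -0.2839  0.001 ] 0.7
scene mark_of paste_tin [ 0.4445 -0.2521  0.0015] 0.7
scene mark_of bowl [ 0.6632 -0.4266  0.0008] 0.63
[[0.011, -0.982, 0.189, 0.327], [-1.0, -0.006, 0.025, -0.109], [-0.023, -0.189, -0.982, 1.014], [0.0, 0.0, 0.0, 1.0]]
[[-0.707, 0.501, -0.499, 0.964], [0.707, 0.492, -0.509, 0.363], [-0.01, -0.712, -0.702, 0.756], [0.0, 0.0, 0.0, 1.0]]
```

View pics/top1.png

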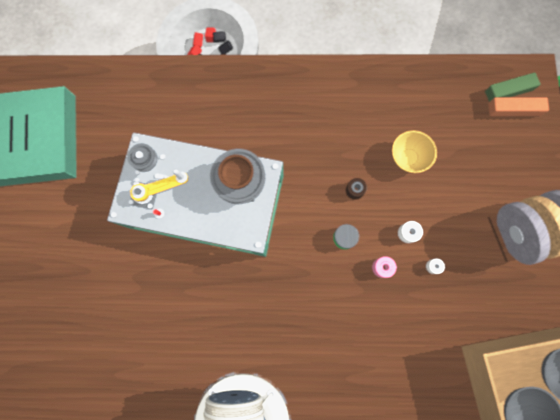

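View pics/scene1.png

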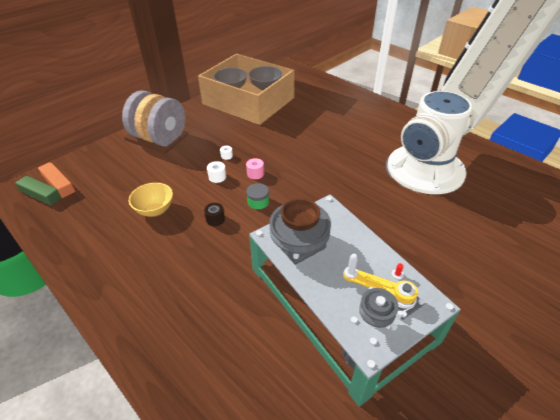

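The large white roller is at top-view pixel (411,232), near (0.458, -0.413). The small white one at (436,267) and the pink one at (385,267) are the look-alikes. The pin is at (181,177), the red stop at (158,213) and the pivot at (141,192). Next I refine these positions.

```bash
python3 - <<'E'
from h import *
from scipy.spatial.transform import Rotation as R
from scipy.optimize import least_squares
o=env.observe(); print(o['ee_pos'],o['eef_rot'],o['width'])
# machine fit from marks
L=np.array([[0,0],[28,30],[-25,115]])/1e3
W=np.array([[.5272,.113],[.5627,.1397],[.526,.231]])
f=lambda p:(np.c_[L[:,0]*np.cos(p[2])-L[:,1]*np.sin(p[2])+p[0],L[:,0]*np.sin(p[2])+L[:,1]*np.cos(p[2])+p[1]]-W).ravel()
s=least_squares(f,[.527,.113,0]);p=s.x;print('machine',p,'res',s.fun*1e3)
w=lambda x,y:np.array([x*np.cos(p[2])-y*np.sin(p[2])+p[0],x*np.sin(p[2])+y*np.cos(p[2])+p[1]])
print('pin rest',w(.028,.030),'stop pin',w(-.056,.020),'pivot',w(-.025,.115))
for c,(u,v) in {'top':(158,213),'scene':(398,268)}.items(): print('stop post',ray(c,u,v,.165))
for cam in('top','scene'):
  env.capture(cam)
  for d in env.trace('roller',cam)[:4]:
    m=np.argwhere(d['pixels']); print(cam,d['p'],m.mean(0)[::-1],len(m),m.min(0),m.max(0))
for c in('top','scene'): print(c,proj(c,[.458,-.413,.04]),proj(c,[*w(.028,.030),.207]))
E
```

```text
[0.14284596 0.53112108 0.23130156] [ 3.14158842e+00 -2.31466917e-05 -2.62756627e-01] 1.0012687726369647
machine [ 0.52848419  0.113967   -0.19082421] res [ 1.28418847  0.96700314 -1.03401456 -1.58825934 -0.25017391  0.6212562 ]
pin rest [0.56166599 0.13811174] stop pin [0.47729405 0.14422539] pivot [0.52574983 0.23162126]
stop post [0.47804864 0.18153761 0.165     ]
stop post [0.50012904 0.19562253 0.165     ]
top 0.85 [383.50540541 267.15405405] 370 [257 372] [277 395]
top 0.73 [409.22368421 232.31578947] 380 [222 398] [242 421]
top 0.62 [434.22797927 266.5492228 ] 193 [260 426] [273 443]
top 0.25 [355.57681941 188.32345013] 371 [178 345] [199 366]
scene 0.86 [253.99692308 168.29538462] 325 [158 245] [178 263]
scene 0.57 [215.94817073 171.77134146] 328 [162 207] [182 225]
scene 0.46 [225.91034483 152.13793103] 145 [146 220] [159 232]
scene 0.41 [379.91311475 282.3057377 ] 1220 [254 343] [303 417]
top [411.84557286 231.52421324] [174.37321384 171.31530244]
scene [215.63373848 165.97802147] [354.73529219 254.89435697]
```

{"op": "arm_command", "data": {
  "steps": "1.6 -4.7 0 0 0 -8; 3.2 -9.5 0 0 0 -16; 4.8 -14.2 0 0 0 -24; 6.4 -18.9 0 0 0 -32; 8 -23.6 0 0 0 -40; 9.6 -28.4 0 0 0 -48; 11.2 -33.1 0 0 0 -56; 12.8 -37.8 0 0 0 -64; 14.4 -42.5 0 0 0 -72; 16 -47.2 0 0 0 -80"
}}

```text
time_s: 2.0
ee_pos: [0.3028, 0.0573, 0.2319]
eef_rot: [-3.14, 0.002, -1.663]
wrist_force: [2.1, 0.8, 0.5]
width: 1.005
gripper_force: 0.0
```

{"op": "arm_command", "data": {
  "steps": "1.6 -4.7 0 0 0 -6; 3.2 -9.5 0 0 0 -6; 4.8 -14.2 0 0 0 -6; 6.4 -18.9 0 0 0 -6; 8 -23.6 0 0 0 -6; 9.6 -28.4 -1 0 0 -6; 11.2 -33.1 -3 0 0 -6; 12.8 -37.8 -6 0 0 -6; 14.4 -42.5 -9 0 0 -6; 15.5 -47.2 -10 0 0 -6"
}}

```text
time_s: 3.0
ee_pos: [0.4528, -0.396, 0.1347]
eef_rot: [3.139, 0.001, -1.764]
wrist_force: [1.3, 1.5, 0.9]
width: 1.0
gripper_force: 0.0
```

```bash
python3 - <<'E'
from h import *
print(env.observe()['ee_pos'])
im=save('wrist','w1'); nets('wrist',['roller']); print(np.round(env.get_calibration('wrist')['pose'],3).tolist())
for d in env.trace('roller','wrist')[:4]:
    m=np.argwhere(d['pixels']); print(d['p'],m.mean(0)[::-1],len(m),m.min(0),m.max(0))
E
```

```text
[ 0.452834   -0.39595424  0.13467078]
wrist mark_of roller [ 0.37   -0.3403 -0.0034] 0.88
wrist mark_of roller [ 0.3713 -0.4748  0.0012] 0.86
wrist mark_of roller [ 4.579e-01 -4.154e-01  1.000e-04] 0.62
[[-0.981, 0.19, 0.044, 0.44], [0.195, 0.947, 0.257, -0.463], [0.007, 0.26, -0.965, 0.274], [0.0, 0.0, 0.0, 1.0]]
0.89 [386.90620915 242.91176471] 3060 [213 353] [277 424]
0.78 [268.48597561 189.99878049] 3280 [157 235] [224 300]
0.71 [362.24487851  90.56884231] 2099 [ 65 336] [116 388]
```

View pics/w1.png

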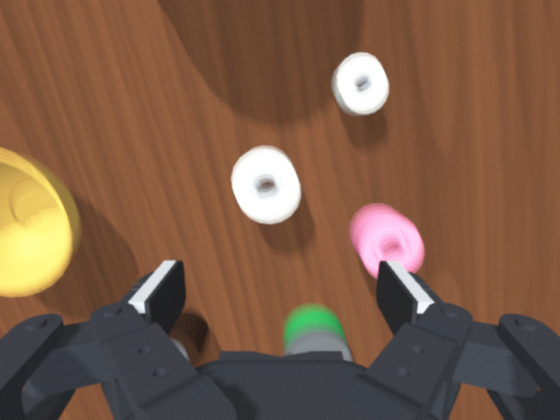

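{"op": "arm_command", "data": {
  "steps": "0 -0.2 -1 0 0 0; 0 -0.2 -3 0 0 0; 0 -0.2 -4 0 0 0; 0 -0.2 -4 0 0 0; 0 -0.2 -4 0 0 0"
}}

```text
time_s: 3.65
ee_pos: [0.4535, -0.3967, 0.0981]
eef_rot: [-3.141, -0.001, -1.763]
wrist_force: [0.8, 0.1, 0.7]
width: 1.002
gripper_force: 0.0
```

```bash
cat >> h.py <<'E'
def ring(im,cx,cy,r,name):  # upscaled crop
    x0,y0=max(0,int(cx-r)),max(0,int(cy-r)); c=im[y0:int(cy+r),x0:int(cx+r)]
    cv2.imwrite(f'pics/{name}.png',cv2.resize(c[:,:,::-1],None,fx=4,fy=4,interpolation=cv2.INTER_CUBIC)); return x0,y0
E
python3 - <<'E'
from h import *
o=env.observe();print(o['ee_pos'],o['eef_rot'],np.abs(o['dq']).max())
im=save('wrist','w2'); nets('wrist',['roller'])
for d in env.trace('roller','wrist')[:4]:
    m=d['pixels'].astype(np.uint8); print(d['p'],np.argwhere(m).mean(0)[::-1],m.sum())
u,v=proj('wrist',[.458,-.415,.04]);print(u,v); 
g=cv2.cvtColor(im,cv2.COLOR_RGB2GRAY); print(ring(im,u,v,70,'w2c'))
# circle of top: white thresholded, ray each boundary pt to z=.04, fit
E
```

```text
[ 0.45347313 -0.39667281  0.09811515] [-3.14054352e+00 -7.29142310e-04 -1.76271226e+00] 0.01993638993753766
wrist mark_of roller [ 0.4584 -0.4157  0.0008] 0.89
wrist mark_of roller [ 0.37   -0.3422 -0.002 ] 0.85
wrist mark_of roller [ 3.716e-01 -4.730e-01  2.000e-04] 0.62
0.85 [377.90306294  85.47458768] 2971
0.85 [408.06976744 256.0584538 ] 3182
0.62 [268.22396857 201.78410827] 4581
269.0433356316712 204.78063468264241
(199, 134)
```

View pics/w2c.png

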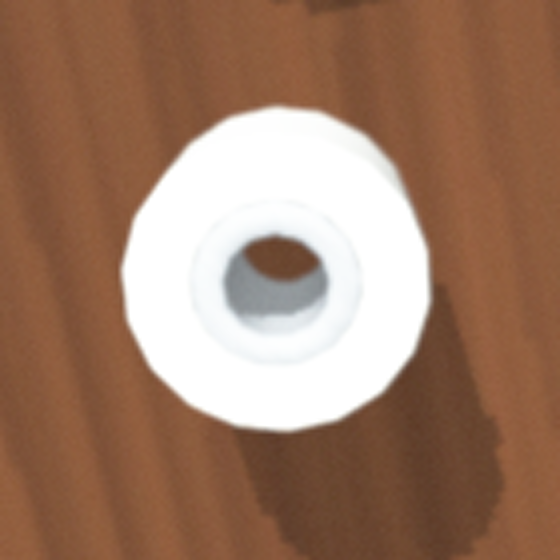

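{"op": "arm_command", "data": {
  "steps": "0.5 -1.8 0 0 0 0; 0.5 -1.8 -3 0 0 0; 0.5 -1.8 -6 0 0 0; 0.5 -1.8 -8.5 0 0 0; 0.5 -1.8 -9.4 0 0 0; 0.5 -1.8 -9.4 0 0 0"
}}

```text
time_s: 4.4
ee_pos: [0.4577, -0.4147, 0.0025]
eef_rot: [3.14, 0.0, -1.764]
wrist_force: [-0.3, -0.5, 0.6]
width: 1.002
gripper_force: 0.0
```

{"op": "arm_command", "data": {
  "steps": "0 0 0 0 0 0; 0 0 0 0 0 0; 0 0 0 0 0 0; 0 0 0 0 0 0; 0 0 0 0 0 0; 0 0 0 0 0 0; 0 0 0 0 0 0; 0 0 0 0 0 0",
  "fingers": 3.5
}}

```text
time_s: 5.2
ee_pos: [0.4592, -0.4157, 0.0051]
eef_rot: [-3.139, -0.002, -1.763]
wrist_force: [-0.1, 1.0, 6.4]
width: 0.568
gripper_force: 62.5
```

{"op": "arm_command", "data": {
  "steps": "0 0 3 0 0 0; 0 0 8 0 0 0; 0 0 13 0 0 0; 0 0 18 0 0 0; 0 3 22 0 0 0; 1 7 25 0 0 0; 2 11.5 25.5 0 0 0; 2.8 16.2 25.5 0 0 0; 3.6 21 25.5 0 0 0; 4.4 25.8 25.5 0 0 0"
}}

```text
time_s: 6.2
ee_pos: [0.5019, -0.1549, 0.2585]
eef_rot: [-3.141, 0.001, -1.764]
wrist_force: [1.6, -0.8, -1.6]
width: 0.57
gripper_force: 62.5
```

{"op": "arm_command", "data": {
  "steps": "0.8 4.8 0 0 0 0; 1.6 9.6 0 0 0 0; 2.4 14.4 0 0 0 0; 3.2 19.2 0 0 0 0; 4 24 0 0 0 0; 4.8 28.8 0 0 0 0; 5.6 33 0 0 0 0; 5.8 35 0 0 0 0; 5.8 35.2 0 0 0 0; 5.8 35.2 0 0 0 0"
}}

```text
time_s: 7.2
ee_pos: [0.5599, 0.195, 0.258]
eef_rot: [3.141, -0.0, -1.763]
wrist_force: [0.4, -0.6, -1.4]
width: 0.567
gripper_force: 62.5
```

```bash
python3 - <<'E'
from h import *
o=env.observe();print(o['ee_pos'],o['eef_rot'],np.abs(o['dq']).max(),o['gripper_force'],o['wrist_force'])
im=save('wrist','w3'); nets('wrist',['pin_seat','roller','pivot'])
print(proj('wrist',[.5617,.138,.207]),proj('wrist',[.5617,.138,.159]))
print(proj('wrist',o['ee_pos']-np.array([0,0,.004])), proj('wrist',o['ee_pos']+np.array([0,0,.036])))
E
```

```text
[0.55990883 0.19496232 0.25803847] [ 3.14126950e+00 -4.26734105e-04 -1.76316680e+00] 0.026946226963976104 62.51483850181103 [ 0.44224958 -0.57490634 -1.38399811]
wrist mark_of pin_seat [0.5602 0.1328 0.1613] 0.75
wrist mark_of pin_seat [0.5289 0.2278 0.158 ] 0.51
wrist mark_of roller [0.5592 0.1902 0.2544] 0.76
wrist mark_of pivot [0.5294 0.2279 0.1568] 0.56
[260.07498227 146.05030353] [264.17317674 142.29645622]
[281.42491744 264.73525745] [281.54778248 308.72427081]
```

View pics/w3.png

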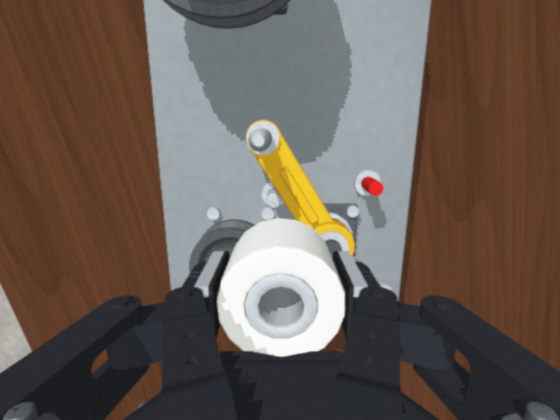

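Held roller: its top bore is near (281,305), between the pads. The pin tip is near (262,138) on the yellow arm, and the red stop is at (372,186). I'll zoom in on the pin and the bore.

```bash
python3 - <<'E'
import cv2,numpy as np
im=cv2.imread('pics/w3.png')
a=cv2.resize(im[105:175,225:295],None,fx=8,fy=8,interpolation=cv2.INTER_CUBIC)
b=cv2.resize(im[215:365,210:355],(228,236),interpolation=cv2.INTER_CUBIC)
b=cv2.resize(im[260:345,235:330],(560//2*1+0,250),interpolation=cv2.INTER_CUBIC)
b=cv2.copyMakeBorder(b,0,560-250,0,240-240,cv2.BORDER_CONSTANT)
cv2.imwrite('pics/w3c.png',np.hstack([a,b[:,:240]]))
E
```

```text
(no output)
```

View pics/w3c.png

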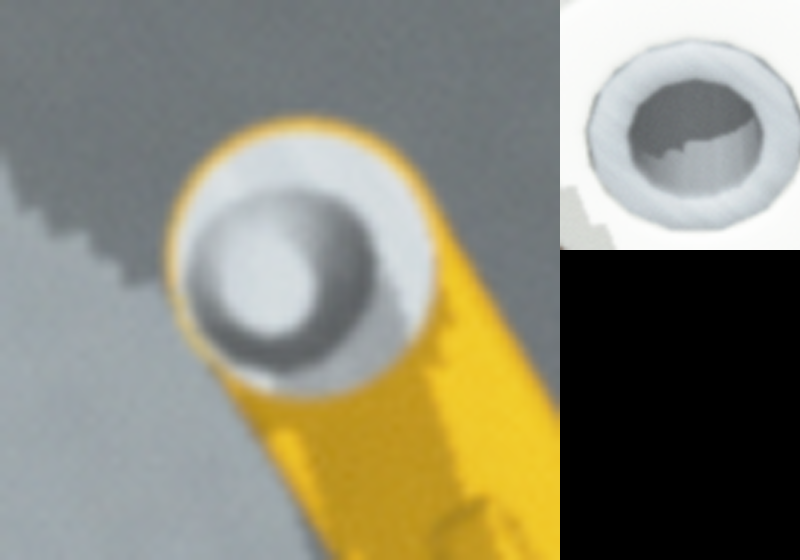

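```bash
python3 - <<'E'
from h import *
o=env.observe();t=o['ee_pos'];print(t)
print('tip',ray('wrist',258.5,140.75,.207),'seat',ray('wrist',262.9,137.5,.159))
for h in(.033,.036,.039):print('roller top',ray('wrist',280.8,306.9,t[2]+h)-t)
E
```

```text
[0.5601646  0.19378301 0.25861527]
tip [0.56197283 0.13479416 0.207     ] seat [0.56191003 0.13442213 0.159     ]
roller top [0.00016033 0.00181733 0.033     ]
roller top [-1.95795318e-04  1.47796273e-05  3.60000000e-02]
roller top [-0.00055192 -0.00178777  0.039     ]
```

{"op": "arm_command", "data": {
  "steps": "0.1 -3 0 0 0 0; 0.2 -5.5 0 0 0 0; 0.2 -5.9 0 0 0 0; 0.2 -5.9 -2 0 0 0; 0.2 -5.9 -4 0 0 0; 0.2 -5.9 -4.8 0 0 0; 0.2 -5.9 -5.1 0 0 0; 0.2 -5.9 -5.4 0 0 0; 0.2 -5.9 -5.4 0 0 0; 0.2 -5.9 -5.4 0 0 0"
}}

```text
time_s: 8.4
ee_pos: [0.5625, 0.1362, 0.2049]
eef_rot: [-3.14, 0.001, -1.764]
wrist_force: [0.6, -0.0, -1.7]
width: 0.571
gripper_force: 62.5
```

```bash
python3 - <<'E'
from h import *
for i in range(3):
  o=env.observe();print(o['ee_pos'],o['wrist_force'],o['gripper_force']); im=save('scene','s2') if i==0 else env.capture('wrist')
cv2.imwrite('pics/w4.png',im[:,:,::-1])
s=cv2.imread('pics/s2.png')
cv2.imwrite('pics/c4.png',np.hstack([cv2.resize(s[190:330,290:430],(400,400),interpolation=cv2.INTER_CUBIC),cv2.resize(im[:,:,::-1][200:400,180:380],(400,400))]))
E
```

```text
[0.56250861 0.13622348 0.2048869 ] [ 0.55886726 -0.039469   -1.65449023] 62.51534320414066
[0.56250614 0.13619523 0.204826  ] [ 0.28166061 -0.74231987 -0.50398247] 62.51571133732796
[0.56242637 0.13618251 0.20472618] [ 0.16005833 -0.53535613 -2.08300249] 62.516601383686066
```

View pics/c4.png

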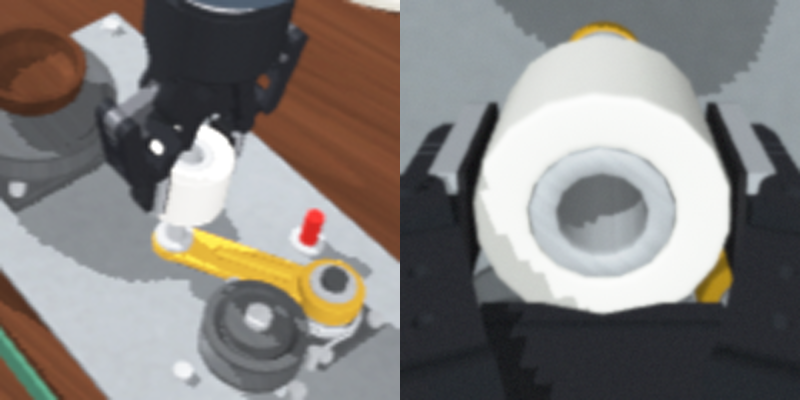

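The roller is over the pin with its lower end just past the tip, and there is no contact force. I lower it further.

{"op": "arm_command", "data": {
  "steps": "0 0 -0.4 0 0 0; 0 0 -0.8 0 0 0; 0 0 -1.2 0 0 0; 0 0 -1.2 0 0 0"
}}

```text
time_s: 8.95
ee_pos: [0.5617, 0.1359, 0.1911]
eef_rot: [3.14, -0.001, -1.764]
wrist_force: [0.0, -0.8, -1.3]
width: 0.57
gripper_force: 62.5
```

{"op": "arm_command", "data": {
  "steps": "0 0 -0.6 0 0 0; 0 0 -1.2 0 0 0; 0 0 -1.8 0 0 0; 0 0 -2.4 0 0 0; 0 0 -2.7 0 0 0; 0 0 -2.7 0 0 0"
}}

```text
time_s: 9.55
ee_pos: [0.5621, 0.1359, 0.1648]
eef_rot: [3.141, -0.0, -1.764]
wrist_force: [-0.8, -0.3, -1.8]
width: 0.567
gripper_force: 62.7
```

{"op": "arm_command", "data": {
  "steps": "0 0 -0.1 0 0 0; 0 0 -0.2 0 0 0; 0 0 -0.3 0 0 0; 0 0 -0.3 0 0 0; 0 0 -0.3 0 0 0"
}}

```text
time_s: 10.05
ee_pos: [0.5624, 0.1361, 0.1641]
eef_rot: [-3.14, 0.001, -1.763]
wrist_force: [-4.4, 0.1, 7.9]
width: 0.572
gripper_force: 63.5
```

{"op": "arm_command", "data": {
  "steps": "0 0 -0.1 0 0 0; 0 0 -0.15 0 0 0; 0 0 -0.15 0 0 0; 0 0 -0.15 0 0 0"
}}

```text
time_s: 10.45
ee_pos: [0.5625, 0.1361, 0.164]
eef_rot: [-3.138, 0.001, -1.763]
wrist_force: [-7.3, 0.8, 14.6]
width: 0.568
gripper_force: 64.2
```

```bash
python3 - <<'E'
from h import *
im=save('scene','s3'); o=env.observe(); print(o['ee_pos'],o['wrist_force'],o['torque'])
nets('scene',['roller','pin_seat','pivot'])
cv2.imwrite('pics/c5.png',cv2.resize(im[:,:,::-1][200:320,300:440],None,fx=5,fy=5,interpolation=cv2.INTER_CUBIC))
E
```

```text
[0.56244615 0.13609391 0.16393747] [-7.37310824  0.07044908 14.94678798] [ 0.17378428  2.71248404 -0.00726271]
scene mark_of roller [0.564  0.1407 0.1544] 0.87
scene mark_of roller [ 0.3672 -0.3488  0.0031] 0.51
scene mark_of roller [ 0.3767 -0.4726 -0.0022] 0.48
scene mark_of pin_seat [0.5639 0.1399 0.1595] 0.58
scene mark_of pivot [0.5243 0.2286 0.1551] 0.67
```

View pics/c5.png

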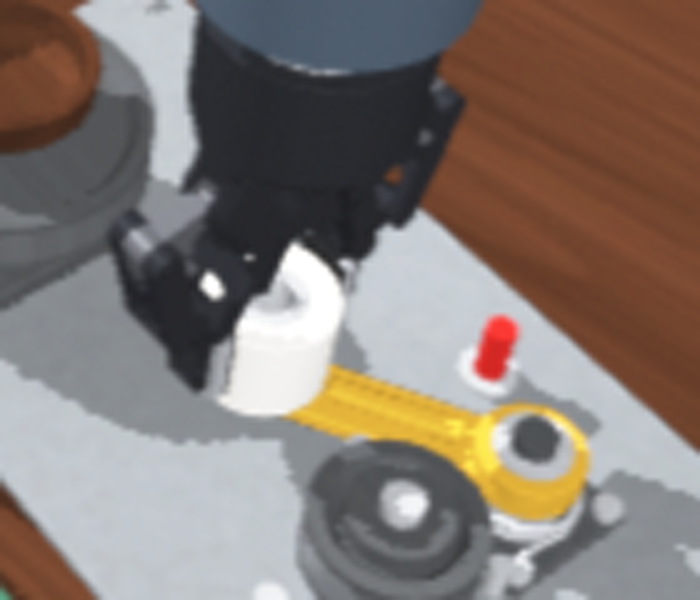

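Seated: the roller sits on the shoulder with 15 N upward force and z stalled. Now I swing the arm along the arc to the stop.

{"op": "arm_command", "data": {
  "steps": "-0.7 -0.25 0.1 0 0 0; -1.44 -0.43 0.1 0 0 0; -2.18 -0.55 0.1 0 0 0; -2.92 -0.63 0.1 0 0 0; -3.67 -0.65 0.1 0 0 0; -4.42 -0.62 0.1 0 0 0; -4.42 -0.62 0.1 0 0 0"
}}

```text
time_s: 11.35
ee_pos: [0.5206, 0.1287, 0.1641]
eef_rot: [-3.134, 0.0, -1.763]
wrist_force: [7.4, -6.5, 2.6]
width: 0.57
gripper_force: 63.0
```

{"op": "arm_command", "data": {
  "steps": "-0.7 0 -0.1 0 0 0; -1.48 0.14 -0.15 0 0 0; -2.2 0.35 -0.15 0 0 0; -2.91 0.6 -0.15 0 0 0; -3.5 0.85 -0.15 0 0 0; -3.99 1.12 -0.15 0 0 0; -4.2 1.25 -0.15 0 0 0; -4.2 1.25 -0.15 0 0 0"
}}

```text
time_s: 12.15
ee_pos: [0.4799, 0.1401, 0.164]
eef_rot: [-3.131, -0.001, -1.763]
wrist_force: [7.6, -11.0, 10.3]
width: 0.564
gripper_force: 63.8
```

{"op": "arm_command", "data": {
  "steps": "-0.2 0 0 0 0 0; -0.4 0.1 0 0 0 0; -0.6 0.2 0 0 0 0; -0.6 0.2 0 0 0 0; -0.6 0.2 0 0 0 0"
}}

```text
time_s: 12.65
ee_pos: [0.4762, 0.1419, 0.1641]
eef_rot: [-3.127, -0.001, -1.763]
wrist_force: [17.6, -12.1, 4.0]
width: 0.57
gripper_force: 63.7
```

```bash
python3 - <<'E'
from h import *
im=save('scene','s4'); o=env.observe(); print(o['ee_pos'],o['wrist_force'],o['gripper_force'])
nets('scene',['roller','pin_seat','pivot'])
w=save('wrist','w5'); nets('wrist',['roller','pin_seat','pivot'])
cv2.imwrite('pics/c6.png',np.hstack([cv2.resize(im[:,:,::-1][200:320,320:440],(400,400),interpolation=cv2.INTER_CUBIC),cv2.resize(w[:,:,::-1][:420,70:490],(400,400))]))
E
```

```text
[0.47618362 0.1419481  0.16406465] [ 17.20630651 -13.17983504   4.52467801] 63.743048161268234
scene mark_of roller [0.4758 0.1429 0.1589] 0.93
scene mark_of roller [ 0.373  -0.3493  0.0005] 0.85
scene mark_of roller [ 0.3734 -0.4747  0.0024] 0.59
scene mark_of pin_seat [0.4782 0.1465 0.1568] 0.77
scene mark_of pivot [0.5259 0.2303 0.1559] 0.81
wrist mark_of roller [0.4751 0.144  0.1584] 0.71
```

View pics/c6.png

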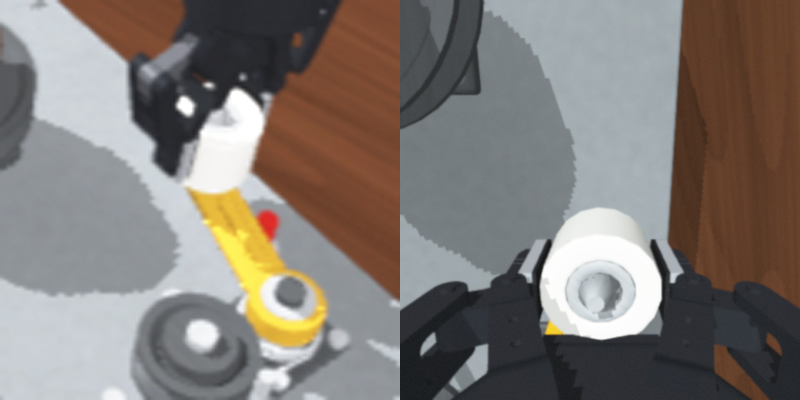

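The arm bears on the red stop with 21 N tangential force, well above the 12 N spring, and the roller is on the pin. I add a little downward push, hold, and hand in.

{"op": "arm_command", "data": {
  "steps": "-0.05 0 -0.1 0 0 0; -0.05 0 -0.1 0 0 0; -0.05 0 -0.1 0 0 0; -0.05 0 -0.1 0 0 0; -0.05 0 -0.1 0 0 0"
}}

```text
time_s: 13.55
ee_pos: [0.4762, 0.1419, 0.164]
eef_rot: [-3.126, -0.0, -1.763]
wrist_force: [16.1, -12.4, 8.3]
width: 0.568
gripper_force: 64.3
```

```bash
python3 - <<'E'
from h import *
o=env.observe(); print(o['ee_pos'],o['wrist_force'],o['gripper_force'],o['eef_rot'])
print(env.hand_in())
E
```

```text
[0.47622486 0.14194701 0.16402199] [ 16.08646481 -12.36225824   8.31795618] 64.264360293746 [-3.12564683e+00 -3.30371406e-04 -1.76312702e+00]
the job is handed in; nothing more can be done
None
```

I seated the new white roller on the pin, swung the tensioner arm hard against its red stop, and handed the job in at about 13.6 s still gripping the roller; the hand-in returned no verdict.

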